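# Shut the supply drawer and hold the bulldog clip open over its label card

## Task

Push the open upper drawer of the little drawer unit fully home until it clicks in. Then squeeze the bulldog clip off its parking stand and hold it wide open astride the middle of the top edge of the card that stands on that drawer's front, one jaw each side and neither touching the card, ready for a slip of paper. Finish right there, still holding the clip open (do not let it bite or let go); leave the pen cup, stapler and tape roll alone.

Things in the scene. Friction and masses are not known exactly. Their poses are not given: they have to be found in the camera images.
- unit: Grey desk-top drawer unit fixed to the counter, 220 deep (x) x 220 wide (y) x 120 mm high, place and yaw vary. Origin under its middle; x points from its front into it (front towards the robot), y left, z up. Only its upper drawer moves; the lower front, with a flush black finger pull, is fixed.
- drawer (a joint): Upper drawer of the unit, in m: 0 = fully home at its stop, grows as it slides out of the front (along the unit's -x). About 1 N of friction. Spring detent: from about 11 to 6 mm open it pushes back (about 6 N of push needed in all); below about 4 mm it pulls the drawer home and keeps it there.
- drawer_handle (a point): Middle of the steel bar handle of the upper drawer, moves with it. Bar 8 mm in diameter, 65 long, along this frame's y; its centre line is 35 in front of the drawer's front and 85 above the counter. Pushing its front side shuts the drawer. Axes as unit: x horizontal, the way the drawer shuts. The card stands left (+y) of the handle.
- card_edge (a point): Middle of the top edge of a stiff white card, 3 mm thick, 86 wide, fixed upright in a pocket on the upper drawer's front (moves with it). Edge along y, x = card's normal, z up; axes as unit. It lies x +33, y +109.5, z +91 mm from drawer_handle, 176 above the counter; the card stands 56 above the unit's top.
- clip: Steel bulldog clip, 38 mm wide (y), 77 high, about 65 g: two mirror halves hinged on the frame's y axis at the origin; z from jaws to tails, x the way the jaws part. The frame is half a's (-x side) and turns about y by half the opening. It starts upright biting the stand's plate (over its top 16 mm), hinge axis 95 above the counter, within 12 of the plate's middle.
- clip_open (a joint): Opening of the clip, rad: angle between its halves. 0 = jaws parallel, 4 mm apart, as when biting the stand's plate; -0.12 = shut in free air; 0.6 = hard stop, jaw tips about 25 mm apart. A spring shuts it: about 6 N on the tail ends starts it, 12 N reaches the stop; squeezing on against the stop (to 40 N) does no harm.
- tail_a (a point): Middle of the rolled tail end (rod 6 mm in diameter, 36 long along y) of half a. At opening 0 the tail ends are 38 above the hinge axis and 54 apart over their outsides; squeezed together along x they open the jaws, to 29 apart and 43 above the axis at the stop.
- tail_b (a point): The same for half b, on the clip's +x side. The tails slope inwards below their ends, so the ends are the widest part and are what the fingers press.
- jaw_a (a point): Middle of the lower inner edge (tip) of half a's jaw, a flat plate 3 mm thick reaching 36 below the hinge axis. Axes as clip.
- jaw_b (a point): The same for half b. The point halfway between the two tips lies straight below the hinge axis, 36 mm at opening 0 and about 35 at the stop. The hinge pin is 8 mm in diameter.
- stand: Fixed parking stand on the counter, left or right of the unit: black foot 80 x 80 x 12 mm, at its middle an upright aluminium plate 4 thick (x), 64 wide (y), top 75 above the counter. Origin under the foot's middle; x is the plate's normal. The opened clip lifts straight up off it.
- pen_cup: Bystander: black cup with pens, 76 mm in diameter, 100 high (pens to 150). Origin under its middle. Stands on the other side of the unit from the stand.
- stapler: Bystander: black stapler, 140 x 36 x 65 mm high, standing on its base. Origin under its middle.
- tape_roll: Bystander: clear roll of tape lying flat, 90 mm outer diameter, 24 high. Origin under its middle.

How it is judged:
On the way, in this order (a step that is already met when the one before it is completed fails the run):
1. the drawer is home at its detent (value of joint drawer below 0.003 m), for 0.3 s.
2. the clip is squeezed open in the fingers and lifted off the stand (z of clip in the frame of stand above 0.125 m and contact force between the fingers and clip above 2 N and value of joint clip_open above 0.25 rad), for 0.2 s.
At the end, for the whole second after the job is handed in: Drawer home within 3 mm; fingers hold the clip open 0.4 rad or more (tips about 18 mm apart), at rest; a jaw tip 3 mm or more each side of the card, 5 mm or more below its top edge, within 20 mm of its middle, in line within 0.25 rad, pressing on it with under 0.5 N (value of joint drawer below 0.003 m and value of joint clip_open above 0.4 rad and contact force between the fingers and clip above 2 N and ((x of jaw_a in the frame of card_edge below -0.003 m and x of jaw_b in the frame of card_edge above 0.003 m) or (x of jaw_b in the frame of card_edge below -0.003 m and x of jaw_a in the frame of card_edge above 0.003 m)) and z of each of jaw_a, jaw_b in the frame of card_edge below -0.005 m and y of jaw_a in the frame of card_edge between -0.02 and 0.02 m and y of jaw_b in the frame of card_edge between -0.02 and 0.02 m and angle between the y axis of clip and the y axis of card_edge, either way round below 0.25 rad and contact force between clip and unit below 0.5 N and linear speed of clip below 0.02 m/s); the arm keeps its last pose, push and grip.
It fails at once if the pen cup is pushed away (20 mm) (distance of pen_cup from where it was at the start of the episode above 0.02 m).
It fails at once if the stapler is pushed away (20 mm) (distance of stapler from where it was at the start of the episode above 0.02 m).
It fails at once if the tape roll is pushed away (20 mm) (distance of tape_roll from where it was at the start of the episode above 0.02 m).
It also fails if it takes over 48 s, if anything falls off the work surface, if the arm or the gripper's body presses on something with over 40 N, if the wrist force passes 120 N, or if a joint passes its speed limit or range.

## Robot

A 6-joint arm with a two-finger parallel gripper is mounted at the origin on the work surface. World frame = base frame: x ahead of the robot, y to its left, z up, the work surface at z = 0. Lengths are in m, angles in rad, forces in N, time in s.
With the tool pointing down it reaches from about 0.35 to 0.85 m from the base axis. Payload 8.1 kg.
Tool frame: the origin (TCP) lies at the centre of the arm's flange, where the gripper is bolted on; the fingertips stand 186 mm ahead of it and the grasp point (between the pads) lies 167 mm ahead of it; z points along the fingers, y is the line along which they close (so a half turn about z gives the same grasp; the last joint's range is limited). The gripper opens to 93 mm and grips with 3 to 60 N. Pads are 15 mm wide; open, the fingers measure 128 mm over their backs; the gripper's body (75 mm by 188 mm) begins 65 mm behind the grasp point.
Start: joints at [1.149, 0.13, 1.488, -0, 1.523, -0.085], TCP at [0.198, 0.566, 0.405] pointing down, gripper open.
Joint ranges: [-2.96, 2.96], [-0.89, 2.26], [0.02, 2.5], [-1.34, 4.48], [0, 2.73], [-2.66, 2.66]. Speed limits (rad/s): [2.39, 2.39, 2.79, 3.14, 3.14, 3.14].

## Interface

Orientations are given as a rotation vector (axis times angle).
In Python, from plant import read_state, read_camera, camera_params, robot gives the robot as it stands.
- The arm moves only by the tool carry_out, never from a script. Its argument "targets" is a list of rows, each an object of numbers: "hand": the opening in per cent of the stroke, from 0 (shut) to 100 (fully open); "x", "y", "z": the shift along the tool's x, y, z in m; "ax", "ay", "az": the turn, a rotation vector about the tool's x, y, z in rad. In form: [{"hand": .., "x": .., "y": .., "z": .., "ax": .., "ay": .., "az": ..}, ...]. A call has 1 to 8 rows; each row is the pose to reach, as a shift and turn from the pose commanded when the call began, along the tool's axes at that moment; what a row does not reach only later rows make up. A row lasts 1/8 s, in which the tool goes at most 62.5 mm and 10.7 degrees, less where a joint would pass 70% of its speed; a pose out of reach is approached as far as the arm can. A call with a gripper value outside its range is refused whole. The fingers move at their own pace and stop on an object; "newtons" is the grip in N (left out, the last holds). Time passes only in rows, so rows that repeat a pose let the fingers close. It gives the time, the measured TCP pose, the force, the opening and the grip force at its end, in the units of the state.
- read_state(): the state, without advancing time (a new reading comes with each control period).
- read_camera(name): name is "side" or "top" or "wrist"; returns (picture, depth): 480x640x3 uint8, blue, green, red; 480x640 float32, m along the optical axis (not along the pixel's ray), 0 where there is no reading.
- camera_params(name): a dict with "fx", "fy", "cx", "cy" (pixels), "position" and "rotation" of the camera in the world. Camera axes: x right, y up, looking along -z (the intrinsics and any distortion apply to the point x, -y, -z); pixel columns grow to the right and rows downward; lengths in m; the calibration is good to about 2 mm. A picture is of the moment at which its call begins: read the wrist's pose just before it. camera_params takes no time and is no camera call; for the wrist camera it gives the pose at the moment of the call.
- robot.close_job(): hands the job in; it is judged then, once.
The state is a dict: "t": time; "q": joint angles; "dq": joint speeds; "joint_torque": joint torques, N m; "tool_pos": TCP position; "orientation": TCP orientation; "force": force on the tool from outside, world axes, zero at the start; "wrist_torque": the same for the moment, N m; "opening": finger opening in m; "gripper_force": force on a finger pad.
Only numpy, scipy, OpenCV 4.12 (cv2) and the standard library are available. Lean on these libraries where they do the work, as an engineer would, in place of code of your own. Each camera call takes 0.05 s, during which the arm holds its last target. There are 200 camera calls.

## Working session

There is one attempt and no reset: what is moved stays moved. The work goes in short steps, Python scripts to look and compute and a tool call to move; the robot and the scene stay as the last step left them, time stands still between calls to the robot, and variables do not carry over. Pictures are saved under pics/ and viewed, at most 10 in all, crops included, and the job is handed in when it is done.

Besides the shell and the picture viewer there is one more tool, called after "Request:" as name(argument=value, ...), one argument or row to a line, values as JSON. carry_out: Moves the arm, as the interface text tells. Its arguments: {"type":"object","properties":{"targets":{"type":"array","items":{"type":"object","properties":{"hand":{"type":"number"},"x":{"type":"number"},"y":{"type":"number"},"z":{"type":"number"},"ax":{"type":"number"},"ay":{"type":"number"},"az":{"type":"number"}}}},"newtons":{"type":"number"}},"required":["targets"]}

```bash
mkdir -p pics; python3 - <<'E'
from plant import *
import cv2,numpy as np
s=read_state();print({k:np.round(v,3).tolist() for k,v in s.items()})
for n in ("side","top"):
    p,d=read_camera(n);cv2.imwrite(f"pics/{n}0.png",p);np.save(f"{n}_d.npy",d);np.save(f"{n}_p.npy",p)
    print(n,camera_params(n))
E
```

```text
{'t': 0.0, 'q': [1.149, 0.131, 1.489, -0.0, 1.523, -0.085], 'dq': [-0.001, 0.0, 0.001, 0.0, 0.001, -0.0], 'joint_torque': [-0.0, -55.983, -49.178, 0.077, 0.035, -0.0], 'tool_pos': [0.198, 0.566, 0.404], 'orientation': [-0.527, -3.097, 0.003], 'force': [-0.231, 0.118, 0.648], 'wrist_torque': [0.021, -0.012, -0.024], 'gripper_force': 0.0, 'opening': 0.093}
side {'fx': 521.7650705749584, 'fy': 521.7650705749584, 'cx': 314.4090284730183, 'cy': 235.95704800799524, 'position': array([ 0.168833  , -0.96624357,  0.91381755]), 'rotation': array([ 0.92478071, -0.18118412, -0.39862397])}
top {'fx': 474.94208424687434, 'fy': 474.94208424687434, 'cx': 324.4147796352352, 'cy': 240.21720559346545, 'position': array([5.31178980e-01, 1.08486549e-03, 1.24918418e+00]), 'rotation': array([ 0.05107636, -0.04743196, -1.56680142])}
```

View pics/top0.png

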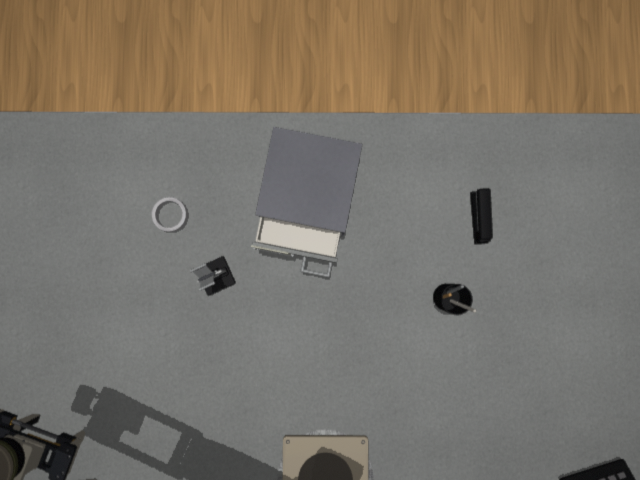

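View pics/side0.png

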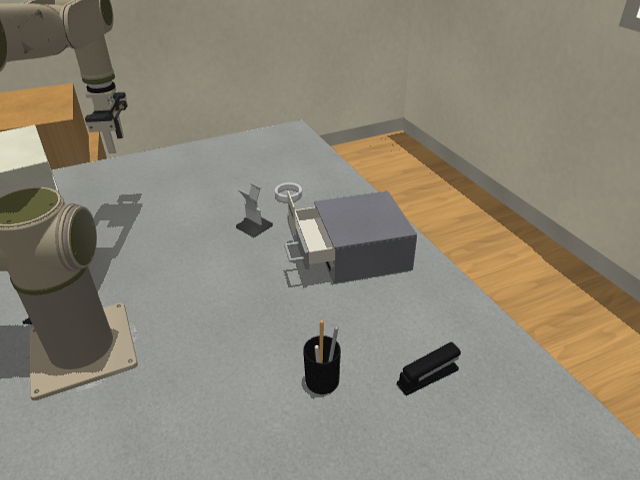

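The top view shows the unit at (308,180), the handle at (317,268), the card at about (275,248) and the clip at (212,275). The tape is at (170,215), the stapler at (482,215) and the cup at (453,298). The side view shows the clip at (252,205), the card at (292,212) and the handle at (292,250).

```bash
cat > h.py <<'E'
import numpy as np,cv2
from scipy.spatial.transform import Rotation as R
from plant import *
def cloud(d,c):
    v,u=np.mgrid[:480,:640]
    P=np.stack([(u-c["cx"])/c["fx"]*d,-(v-c["cy"])/c["fy"]*d,-d],-1)
    W=P@R.from_rotvec(c["rotation"]).as_matrix().T+c["position"]
    W[d<=0]=np.nan
    return W
def rect(pts):
    r=cv2.minAreaRect((pts[:,:2]*1000).astype(np.float32));return np.round(r[0],1),np.round(r[1],1),round(r[2],1)
E
python3 - <<'E'
from h import *
W={n:cloud(np.load(n+"_d.npy"),camera_params(n)) for n in("top","side")}
def rep(name,n,box,zlo,zhi):
    u0,u1,v0,v1=box;w=W[n][v0:v1,u0:u1].reshape(-1,3);w=w[(w[:,2]>zlo)&(w[:,2]<zhi)]
    if len(w)<5: print(name,n,len(w));return
    print(name,n,len(w),"mean",np.round(w.mean(0)*1000,1),"zmax",round(w[:,2].max()*1000,1),"rect",*rect(w))
rep("unit","top",(230,380,110,250),.105,.135)
rep("card","top",(240,300,225,262),.14,.2)
rep("card","side",(270,320,185,260),.135,.2)
rep("front","top",(240,345,235,270),.112,.135)
rep("handle","top",(296,340,255,285),.07,.1)
rep("handle","side",(278,305,235,270),.07,.1)
for n,b in(("top",(180,245,250,300)),("side",(230,275,175,240))):
    rep("foot",n,b,.006,.018); rep("clip",n,b,.08,.2); rep("tails",n,b,.122,.2)
rep("tape","top",(145,195,190,240),.012,.05)
rep("cup","top",(425,480,280,320),.05,.2);rep("cup","side",(300,345,315,395),.02,.2)
t=W["top"][100:110,50:300];print(W["top"][330:340,200:400,2].mean(),W["side"][420:440,200:300,2].mean())
E
python3 - <<'E'
import cv2,sys
sys.path.insert(0,'.')
a=cv2.imread('pics/top0.png')[190:310,140:360];b=cv2.imread('pics/side0.png')[170:290,220:370]
a=cv2.resize(a,None,fx=2,fy=2,interpolation=2);b=cv2.resize(b,None,fx=2,fy=2,interpolation=2)
import numpy as np
cv2.imwrite('pics/crop0.png',np.hstack([a,b]))
E
```

```text
unit top 8512 mean [743.4  44.7 119.4] zmax 130.0 rect [712.2  49.9] [220.7 297.3] 79.1
card top 65 mean [576.9 127.1 170.4] zmax 180.1 rect [577.2 128.1] [85.2  3.4] 79.4
card side 110 mean [574.6 122.8 162.4] zmax 183.4 rect [576.7 131.4] [95.   4.4] 79.0
front top 218 mean [574.7  75.8 113.9] zmax 130.0 rect [580.5  74.4] [206.1  28.4] 81.0
handle top 191 mean [535.5  24.5  87.7] zmax 99.4 rect [546.7  27.2] [90.3 51.3] 79.0
handle side 209 mean [544.2  31.5  88.5] zmax 98.9 rect [543.3  45.4] [120.5  40. ] 79.4
foot top 543 mean [514.6 277.6  11.8] zmax 17.9 rect [524.2 291.8] [155.5 120.3] 83.4
clip top 372 mean [516.  290.5 115.3] zmax 141.8 rect [514.7 290.5] [54.2 41.1] 25.0
tails top 133 mean [516.3 291.  131.9] zmax 141.8 rect [514.7 290.4] [54.2 41. ] 25.0
foot side 703 mean [538.9 363.4  10.1] zmax 18.0 rect [543.3 405.4] [387.3 149. ] 69.5
clip side 271 mean [517.5 290.6 115.3] zmax 143.7 rect [514.6 291.1] [55.8 42.8] 25.2
tails side 108 mean [518.7 292.  132.6] zmax 143.7 rect [514.7 290.8] [56.2 38. ] 24.4
tape top 443 mean [674.6 408.3  22.8] zmax 32.9 rect [674.6 408.7] [88.2 88.9] 80.4
cup top 541 mean [ 462.2 -315.9   89.2] zmax 153.5 rect [ 462.3 -314. ] [74.8 74.7] 8.3
cup side 1821 mean [ 460.1 -319.3   76.9] zmax 153.2 rect [ 460.9 -314.9] [74.5 76.3] 22.4
nan nan
```

View pics/crop0.png

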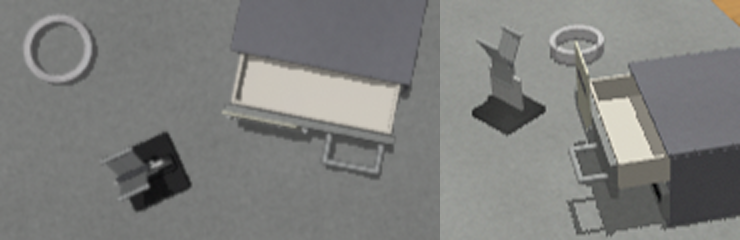

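The crop shows two tail bars at yaw ~25° and the open drawer with the card left of the handle. Both views agree: the clip centre is at (515, 290.6), tail tops at about 137, and the card middle is at (577, 128) with unit yaw about -10.7°. That puts the handle at about (524, 26, 85), which fits the given sizes. Next I'll plan the move to in front of the handle.

```bash
cat >> h.py <<'E'
def goal(p,yaw):  # TCP goal, vertical tool, yaw (deg) of tool y axis
    s=read_state();Rc=R.from_rotvec(s["orientation"])
    a=np.radians(yaw);y=np.array([np.cos(a),np.sin(a),0]);z=np.array([0,0,-1.])
    Rt=R.from_matrix(np.stack([np.cross(y,z),y,z],1))
    print("t",round(s["t"],2),"pos",np.round(s["tool_pos"],4),"shift",np.round(Rc.inv().apply(np.array(p)-s["tool_pos"]),4),"turn",np.round((Rc.inv()*Rt).as_rotvec(),3))
E
python3 -c "
from h import *
goal((.479,.035,.405),-10.8)"
```

```text
t 0.1 pos [0.1982 0.5661 0.4038] shift [-0.4406 -0.4085 -0.0006] turn [-1.000e-03  1.000e-03  1.422e+00]
```

Request:
carry_out(
  targets=[
    {"hand":0,"x":-0.44,"y":-0.408,"z":0,"az":1.42},
    {"hand":0,"x":-0.44,"y":-0.408,"z":0,"az":1.42},
    {"hand":0,"x":-0.44,"y":-0.408,"z":0,"az":1.42},
    {"hand":0,"x":-0.44,"y":-0.408,"z":0,"az":1.42},
    {"hand":0,"x":-0.44,"y":-0.408,"z":0,"az":1.42},
    {"hand":0,"x":-0.44,"y":-0.408,"z":0,"az":1.42},
    {"hand":0,"x":-0.44,"y":-0.408,"z":0,"az":1.42},
    {"hand":0,"x":-0.44,"y":-0.408,"z":0,"az":1.42},
  ],
  newtons=30,
)

```text
schema error: expected keys hand, x, y, z, ax, ay, az
```

```bash
python3 -c "
from h import *
goal((.479,.035,.258),-10.8);print(read_state()['opening'])"
```

```text
t 0.1 pos [0.1982 0.5661 0.4038] shift [-0.4406 -0.4082  0.1464] turn [-1.000e-03  1.000e-03  1.422e+00]
0.09290566470278408
```

Request:
carry_out(
  targets=[
    {"hand":0,"x":-0.44,"y":-0.408,"z":0,"ax":0,"ay":0,"az":1.42},
    {"hand":0,"x":-0.44,"y":-0.408,"z":0,"ax":0,"ay":0,"az":1.42},
    {"hand":0,"x":-0.44,"y":-0.408,"z":0,"ax":0,"ay":0,"az":1.42},
    {"hand":0,"x":-0.44,"y":-0.408,"z":0,"ax":0,"ay":0,"az":1.42},
    {"hand":0,"x":-0.44,"y":-0.408,"z":0,"ax":0,"ay":0,"az":1.42},
    {"hand":0,"x":-0.44,"y":-0.408,"z":0,"ax":0,"ay":0,"az":1.42},
    {"hand":0,"x":-0.44,"y":-0.408,"z":0,"ax":0,"ay":0,"az":1.42},
    {"hand":0,"x":-0.44,"y":-0.408,"z":0,"ax":0,"ay":0,"az":1.42},
  ],
  newtons=30,
)

```text
t: 1.1
tool_pos: [0.4323, 0.1223, 0.4046]
orientation: [2.423, 2.0, 0.0]
force: [-0.1, 0.4, 0.1]
opening: 0.0174
gripper_force: 0.0
```

```bash
python3 -c "
from h import *
goal((.479,.035,.258),-10.8);print(read_state()['opening'])"
```

```text
t 1.1 pos [0.4323 0.1223 0.4046] shift [-0.0769  0.0624  0.1466] turn [ 0.    -0.    -0.002]
0.017433381810445965
```

Request:
carry_out(
  targets=[
    {"hand":0,"x":-0.077,"y":0.062,"z":0,"ax":0,"ay":0,"az":0},
    {"hand":0,"x":-0.077,"y":0.062,"z":0.03,"ax":0,"ay":0,"az":0},
    {"hand":0,"x":-0.077,"y":0.062,"z":0.09,"ax":0,"ay":0,"az":0},
    {"hand":0,"x":-0.077,"y":0.062,"z":0.146,"ax":0,"ay":0,"az":0},
    {"hand":0,"x":-0.077,"y":0.062,"z":0.146,"ax":0,"ay":0,"az":0},
    {"hand":0,"x":-0.077,"y":0.062,"z":0.146,"ax":0,"ay":0,"az":0},
  ],
)

```text
t: 1.85
tool_pos: [0.4793, 0.0372, 0.2607]
orientation: [2.417, 2.005, 0.002]
force: [1.3, 0.3, 0.7]
opening: 0.0005
gripper_force: 0.0
```

```bash
python3 - <<'E'
from h import *
goal((.479,.035,.258),-10.8)
p,d=read_camera("top");W=cloud(d,camera_params("top"))
cv2.imwrite("pics/top1.png",cv2.resize(p[100:320,160:420],None,fx=2.5,fy=2.5))
b=W[130:222,262:362].reshape(-1,3);b=b[(b[:,2]>.11)&(b[:,2]<.13)];print("unit",len(b),*rect(b))
b=W[225:262,240:300].reshape(-1,3);b=b[(b[:,2]>.165)&(b[:,2]<.2)];print("card",len(b),*rect(b))
E
```

```text
t 1.85 pos [0.4793 0.0372 0.2607] shift [-0.0023  0.0001  0.0026] turn [ 0.002 -0.     0.003]
unit 7782 [749.7  42. ] [220.1 220.3] 79.4
card 54 [577.5 128.4] [86.  3.] 79.2
```

View pics/top1.png

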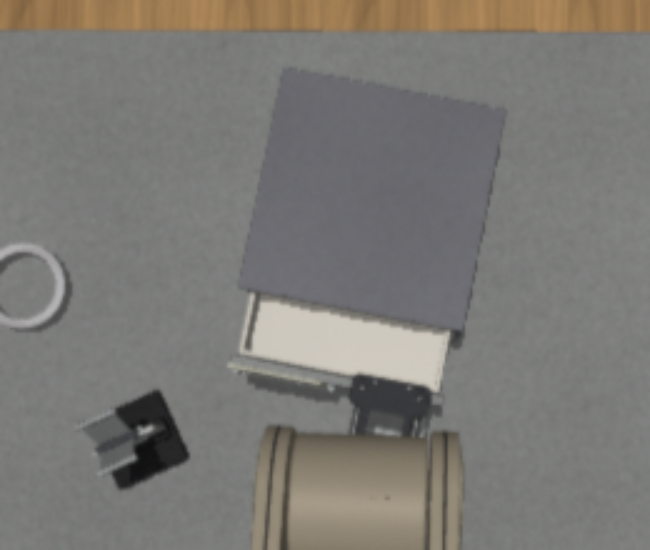

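The view shows the gripper in front of the handle, with the unit centred at (749.7, 42) and 220 x 220 mm, as it should be. Now the push.

Request:
carry_out(
  targets=[
    {"hand":0,"x":0,"y":0.012,"z":0.002,"ax":0,"ay":0,"az":0},
    {"hand":0,"x":0,"y":0.022,"z":0.002,"ax":0,"ay":0,"az":0},
    {"hand":0,"x":0,"y":0.032,"z":0.002,"ax":0,"ay":0,"az":0},
    {"hand":0,"x":0,"y":0.042,"z":0.002,"ax":0,"ay":0,"az":0},
    {"hand":0,"x":0,"y":0.052,"z":0.002,"ax":0,"ay":0,"az":0},
    {"hand":0,"x":0,"y":0.062,"z":0.002,"ax":0,"ay":0,"az":0},
    {"hand":0,"x":0,"y":0.07,"z":0.002,"ax":0,"ay":0,"az":0},
    {"hand":0,"x":0,"y":0.075,"z":0.002,"ax":0,"ay":0,"az":0},
  ],
)

```text
t: 2.9
tool_pos: [0.5528, 0.0231, 0.2566]
orientation: [-2.418, -2.005, 0.0]
force: [-0.7, -0.1, 0.3]
opening: 0.0005
gripper_force: 0.5
```

```bash
cat > card.py <<'E'
from h import *
p,d=read_camera("top");W=cloud(d,camera_params("top"))
b=W[200:262,240:315].reshape(-1,3);b=b[(b[:,2]>.16)&(b[:,2]<.2)];print("card",len(b),b[:,2].max() if len(b) else 0,*rect(b))
p,d=read_camera("side");W=cloud(d,camera_params("side"))
b=W[180:270,270:340].reshape(-1,3);b=b[(b[:,2]>.16)&(b[:,2]<.185)];print("card side",len(b),*rect(b))
s=read_state();print(s['t'],s['tool_pos'],s['force'])
E
python3 card.py
```

```text
card 124 0.19986949084301742 [635.3  94.1] [ 27.3 134.4] 0.4
card side 496 [550.8  33.2] [158.2 135.9] 5.3
3.0 [0.5528002  0.02315724 0.25675118] [-0.19947269 -1.10840203  0.03805032]
```

Request:
carry_out(
  targets=[
    {"hand":0,"x":0,"y":0.005,"z":0,"ax":0,"ay":0,"az":0},
    {"hand":0,"x":0,"y":0.008,"z":0,"ax":0,"ay":0,"az":0},
    {"hand":0,"x":0,"y":0.011,"z":0,"ax":0,"ay":0,"az":0},
  ],
)

```text
t: 3.38
tool_pos: [0.563, 0.0213, 0.2566]
orientation: [-2.417, -2.005, 0.001]
force: [-8.3, 1.1, 4.3]
opening: 0.0009
gripper_force: 4.0
```

Request:
carry_out(
  targets=[
    {"hand":0,"x":0,"y":0.002,"z":0,"ax":0,"ay":0,"az":0},
    {"hand":0,"x":0,"y":0.004,"z":0,"ax":0,"ay":0,"az":0},
  ],
)

```text
t: 3.62
tool_pos: [0.5661, 0.0207, 0.2566]
orientation: [-2.416, -2.004, 0.004]
force: [-8.6, 0.7, 6.6]
opening: 0.0009
gripper_force: 4.8
```

Request:
carry_out(
  targets=[
    {"hand":0,"x":0,"y":0.002,"z":0,"ax":0,"ay":0,"az":0},
    {"hand":0,"x":0,"y":0.004,"z":0,"ax":0,"ay":0,"az":0},
  ],
)

```text
t: 3.88
tool_pos: [0.5707, 0.0198, 0.2566]
orientation: [-2.417, -2.005, 0.002]
force: [-3.0, -0.5, 0.8]
opening: 0.0002
gripper_force: 1.5
```

Request:
carry_out(
  targets=[
    {"hand":0,"x":0,"y":0.002,"z":0,"ax":0,"ay":0,"az":0},
    {"hand":0,"x":0,"y":0.003,"z":0,"ax":0,"ay":0,"az":0},
  ],
)

```text
t: 4.12
tool_pos: [0.5736, 0.0193, 0.2566]
orientation: [-2.417, -2.005, 0.002]
force: [-8.9, 1.1, 5.7]
opening: 0.0005
gripper_force: 4.7
```

Request:
carry_out(
  targets=[
    {"hand":0,"x":0,"y":0.002,"z":0,"ax":0,"ay":0,"az":0},
    {"hand":0,"x":0,"y":0.003,"z":0,"ax":0,"ay":0,"az":0},
  ],
)

```text
t: 4.38
tool_pos: [0.5749, 0.0191, 0.2565]
orientation: [-2.413, -2.002, 0.009]
force: [-25.0, 2.8, 18.5]
opening: 0.0008
gripper_force: 13.1
```

Request:
carry_out(
  targets=[
    {"hand":0,"x":0,"y":0,"z":0,"ax":0,"ay":0,"az":0},
    {"hand":0,"x":0,"y":-0.02,"z":0,"ax":0,"ay":0,"az":0},
    {"hand":0,"x":0,"y":-0.06,"z":0,"ax":0,"ay":0,"az":0},
    {"hand":0,"x":0,"y":-0.06,"z":0,"ax":0,"ay":0,"az":0},
    {"hand":0,"x":0,"y":-0.06,"z":-0.06,"ax":0,"ay":0,"az":0},
    {"hand":0,"x":0,"y":-0.06,"z":-0.12,"ax":0,"ay":0,"az":0},
    {"hand":0,"x":0,"y":-0.06,"z":-0.15,"ax":0,"ay":0,"az":0},
  ],
)

```text
t: 5.25
tool_pos: [0.5195, 0.0295, 0.4119]
orientation: [2.414, 2.002, 0.009]
force: [0.7, -0.1, -0.0]
opening: 0.0008
gripper_force: 0.0
```

```bash
python3 - <<'E'
from h import *
goal((.5147,.2906,.405),25)
E
```

```text
t 5.25 pos [0.5195 0.0295 0.4119] shift [ 0.2557 -0.053   0.0067] turn [ 0.008  0.001 -0.622]
```

Request:
carry_out(
  targets=[
    {"hand":100,"x":0.256,"y":-0.053,"z":0,"ax":0.008,"ay":0,"az":-0.622},
    {"hand":100,"x":0.256,"y":-0.053,"z":0,"ax":0.008,"ay":0,"az":-0.622},
    {"hand":100,"x":0.256,"y":-0.053,"z":0,"ax":0.008,"ay":0,"az":-0.622},
    {"hand":100,"x":0.256,"y":-0.053,"z":0,"ax":0.008,"ay":0,"az":-0.622},
    {"hand":100,"x":0.256,"y":-0.053,"z":0,"ax":0.008,"ay":0,"az":-0.622},
    {"hand":100,"x":0.256,"y":-0.053,"z":0,"ax":0.008,"ay":0,"az":-0.622},
    {"hand":100,"x":0.256,"y":-0.053,"z":0,"ax":0.008,"ay":0,"az":-0.622},
    {"hand":100,"x":0.256,"y":-0.053,"z":0,"ax":0.008,"ay":0,"az":-0.622},
  ],
)

```text
t: 6.25
tool_pos: [0.5137, 0.2897, 0.4069]
orientation: [-1.688, -2.643, 0.008]
force: [-0.2, 0.6, 0.2]
opening: 0.076
gripper_force: 0.0
```

```bash
python3 - <<'E'
from h import *
c=camera_params("wrist");p,d=read_camera("wrist");W=cloud(d,c)
cv2.imwrite("pics/wrist0.png",p)
b=W.reshape(-1,3);m=(np.hypot(b[:,0]-.515,b[:,1]-.2906)<.06)
for lo,hi in((.122,.15),(.09,.15)):
    w=b[m&(b[:,2]>lo)&(b[:,2]<hi)];print(len(w),*(rect(w) if len(w)>5 else ()),np.round(np.percentile(w[:,2],[50,98]),4) if len(w) else '')
p,d=read_camera("top");W=cloud(d,camera_params("top"))
b=W[200:262,240:315].reshape(-1,3);b=b[(b[:,2]>.165)&(b[:,2]<.185)];print("card",len(b),*rect(b),np.percentile(b[:,2],[50,95]))
cv2.imwrite("pics/top2.png",p)
p,d=read_camera("side");W=cloud(d,camera_params("side"))
b=W[180:270,270:350].reshape(-1,3);b=b[(b[:,2]>.155)&(b[:,2]<.185)&(b[:,0]>.6)&(b[:,0]<.68)&(b[:,1]<.2)];print("card side",len(b),*rect(b))
goal((.5147,.2906,.305),25)
E
```

```text
1531 [513.9 290.9] [54.  41.7] 25.3 [0.1348 0.1372]
3717 [513.9 291. ] [54.  43.3] 25.3 [0.1174 0.1369]
card 64 [644.2 114.7] [85.1  3.4] 79.0 [0.17542291 0.17795023]
card side 81 [642.8 113.8] [85.3  4.8] 79.9
t 6.4 pos [0.5135 0.2902 0.4069] shift [-0.0004  0.002   0.1019] turn [-0.007 -0.002 -0.002]
```

View pics/wrist0.png

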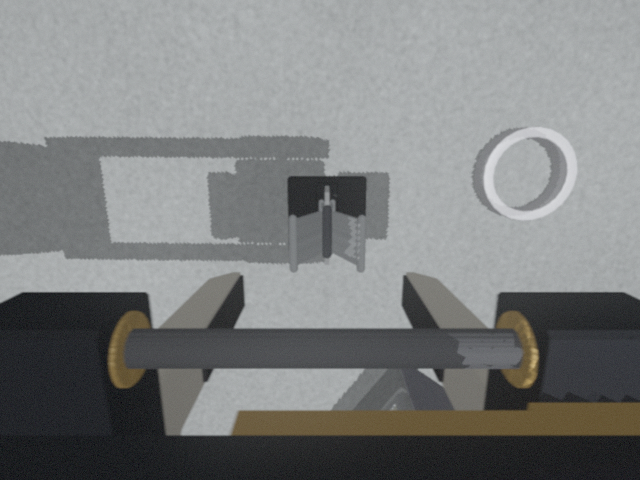

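View pics/top2.png

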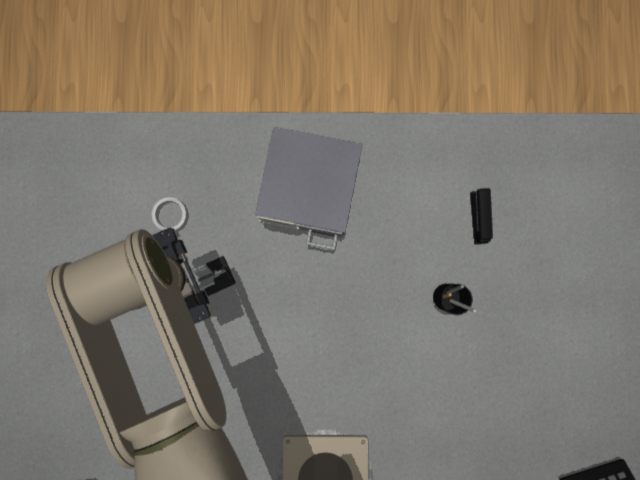

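The wrist view shows the clip tails at (293,245) and (361,245), centred between the fingers. The top view shows the drawer shut. The measurements agree: clip at (514, 291) with tail tops at 137, card at (643.5, 114.4) with top at 176 and its y axis at 79.3°. Next I descend over the tails.

Request:
carry_out(
  targets=[
    {"hand":100,"x":0,"y":0.001,"z":0.04,"ax":-0.007,"ay":0,"az":0},
    {"hand":100,"x":0,"y":0.001,"z":0.07,"ax":-0.007,"ay":0,"az":0},
    {"hand":100,"x":0,"y":0.001,"z":0.09,"ax":-0.007,"ay":0,"az":0},
    {"hand":100,"x":0,"y":0.001,"z":0.103,"ax":-0.007,"ay":0,"az":0},
    {"hand":100,"x":0,"y":0.001,"z":0.103,"ax":-0.007,"ay":0,"az":0},
    {"hand":100,"x":0,"y":0.001,"z":0.103,"ax":-0.007,"ay":0,"az":0},
  ],
)

```text
t: 7.15
tool_pos: [0.5138, 0.2917, 0.305]
orientation: [-1.688, -2.648, -0.004]
force: [0.3, -0.1, 0.7]
opening: 0.093
gripper_force: 0.0
```

```bash
python3 - <<'E'
from h import *
goal((.5142,.2909,.304),25.2)
E
```

```text
t 7.15 pos [0.5138 0.2917 0.305 ] shift [-0.0009  0.0001  0.001 ] turn [ 0.001 -0.002 -0.004]
```

Request:
carry_out(
  targets=[
    {"hand":0,"x":-0.001,"y":0,"z":0.001,"ax":0,"ay":0,"az":0},
    {"hand":0,"x":-0.001,"y":0,"z":0.001,"ax":0,"ay":0,"az":0},
    {"hand":0,"x":-0.001,"y":0,"z":0.001,"ax":0,"ay":0,"az":0},
    {"hand":0,"x":-0.001,"y":0,"z":0.001,"ax":0,"ay":0,"az":0},
    {"hand":0,"x":-0.001,"y":0,"z":0.001,"ax":0,"ay":0,"az":0},
    {"hand":0,"x":-0.001,"y":0,"z":0.001,"ax":0,"ay":0,"az":0},
    {"hand":0,"x":-0.001,"y":0,"z":0.001,"ax":0,"ay":0,"az":0},
    {"hand":0,"x":-0.001,"y":0,"z":0.001,"ax":0,"ay":0,"az":0},
  ],
  newtons=30,
)

```text
t: 8.15
tool_pos: [0.5137, 0.2905, 0.3026]
orientation: [-1.687, -2.647, -0.001]
force: [0.0, 0.2, -0.5]
opening: 0.028
gripper_force: 30.0
```

Request:
carry_out(
  targets=[
    {"hand":0,"x":0,"y":0,"z":-0.008,"ax":0,"ay":0,"az":0},
    {"hand":0,"x":0,"y":0,"z":-0.02,"ax":0,"ay":0,"az":0},
    {"hand":0,"x":0,"y":0,"z":-0.04,"ax":0,"ay":0,"az":0},
    {"hand":0,"x":0,"y":0,"z":-0.06,"ax":0,"ay":0,"az":0},
    {"hand":0,"x":0,"y":0,"z":-0.085,"ax":0,"ay":0,"az":0},
    {"hand":0,"x":0,"y":0,"z":-0.11,"ax":0,"ay":0,"az":0},
    {"hand":0,"x":0,"y":0,"z":-0.135,"ax":0,"ay":0,"az":0},
    {"hand":0,"x":0,"y":0,"z":-0.135,"ax":0,"ay":0,"az":0},
  ],
)

```text
t: 9.15
tool_pos: [0.5144, 0.2905, 0.4418]
orientation: [1.688, 2.648, 0.01]
force: [-0.3, -0.1, -0.9]
opening: 0.0276
gripper_force: 30.0
```

```bash
cat > clip.py <<'E'
from h import *
s=read_state();T=s["tool_pos"];Rt=R.from_rotvec(s["orientation"]).as_matrix()
def look(n,pic=None):
    c=camera_params(n);p,d=read_camera(n);W=cloud(d,c)
    L=(W-T)@Rt   # tool frame
    m=(abs(L[...,0])<.035)&(abs(L[...,1])<.045)&(L[...,2]>.188)&(L[...,2]<.28)
    w=L[m];print(n,len(w))
    for lo in np.arange(.19,.26,.01):
        q=w[(w[:,2]>=lo)&(w[:,2]<lo+.01)]
        if len(q)>4:print(round(lo,3),len(q),"x",np.round(np.percentile(q[:,0],[3,97])*1000,1),"y",np.round(np.percentile(q[:,1],[3,50,97])*1000,1))
    if len(w):print("zmax",np.percentile(w[:,2],99))
    if pic:
        v,u=np.argwhere(m).mean(0).astype(int) if m.any() else (240,320)
        cv2.imwrite(pic,cv2.resize(p[max(v-70,0):v+80,max(u-100,0):u+100],None,fx=4,fy=4,interpolation=cv2.INTER_CUBIC))
import sys
look("side",sys.argv[1]);look("wrist")
E
python3 clip.py pics/side3.png; python3 -c "
from h import *
goal((.6435,.1144,.437),-10.7);print(read_state()['opening'])"
```

```text
side 260
0.19 43 x [-18.5  12.1] y [-10.4  -6.4   9.3]
0.2 34 x [-19.1  16.2] y [-8.  -5.1  7.2]
0.21 43 x [-19.5  18.2] y [-9.1 -4.7  7.1]
0.22 48 x [-20.4  16.9] y [-11.6  -7.5  10. ]
0.23 52 x [-19.6  18. ] y [-14.5 -10.3  13.3]
0.24 31 x [-19.7  19.6] y [-18.3 -13.4  17.6]
zmax 0.2443428107134618
wrist 3485
0.19 668 x [-16.1  16.7] y [-9.  -6.8  7.7]
0.2 559 x [-16.5  16.6] y [-6.9 -4.6  5.8]
0.21 1193 x [-18.8  20.1] y [-4.7 -0.4  3.6]
0.22 155 x [10.8 18.8] y [-9.6  5.3  9.4]
0.23 219 x [ 5.5 18.6] y [-12.5   9.   12.4]
0.24 541 x [-0.9 20.3] y [-17.7  12.3  17.6]
zmax 0.2481961535792819
t 9.25 pos [0.5139 0.2903 0.4379] shift [-0.2141  0.0432  0.0004] turn [-0.001 -0.002  0.623]
0.02747856686742279
```

View pics/side3.png

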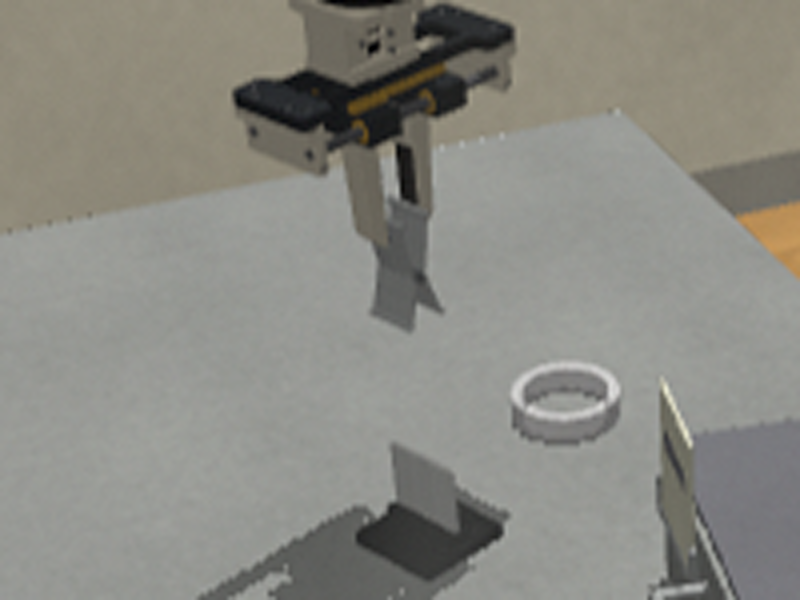

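The side view shows the clip lifted off and held wide open by the fingers at crop (400,265), with the stand plate empty below it. The jaw tips lie about 247 mm ahead of the TCP and are symmetric about the tool axis. Now I move above the card.

Request:
carry_out(
  targets=[
    {"hand":0,"x":-0.02,"y":0.004,"z":-0.015,"ax":0,"ay":0,"az":0.06},
    {"hand":0,"x":-0.06,"y":0.012,"z":-0.015,"ax":0,"ay":0,"az":0.18},
    {"hand":0,"x":-0.1,"y":0.02,"z":-0.015,"ax":0,"ay":0,"az":0.3},
    {"hand":0,"x":-0.14,"y":0.028,"z":-0.015,"ax":0,"ay":0,"az":0.42},
    {"hand":0,"x":-0.175,"y":0.035,"z":-0.015,"ax":0,"ay":0,"az":0.52},
    {"hand":0,"x":-0.2,"y":0.04,"z":-0.015,"ax":0,"ay":0,"az":0.59},
    {"hand":0,"x":-0.214,"y":0.043,"z":-0.015,"ax":0,"ay":0,"az":0.623},
    {"hand":0,"x":-0.214,"y":0.043,"z":-0.015,"ax":0,"ay":0,"az":0.623},
  ],
)

```text
t: 10.25
tool_pos: [0.6436, 0.1139, 0.4519]
orientation: [-2.418, -2.002, 0.0]
force: [0.0, 0.7, -0.8]
opening: 0.0282
gripper_force: 30.0
```

```bash
python3 - <<'E'
from h import *
s=read_state();T=s["tool_pos"];Rt=R.from_rotvec(s["orientation"]).as_matrix()
for n in("wrist","side"):
    c=camera_params(n);p,d=read_camera(n);W=cloud(d,c);b=W.reshape(-1,3)
    L=(b-T)@Rt;ok=np.hypot(b[:,0]-.6435,b[:,1]-.1144)<.06
    m=ok&(b[:,2]>.162)&(b[:,2]<.182);w=b[m]
    print(n,"card",len(w),*(rect(w) if len(w)>5 else()),np.round(np.percentile(w[:,2],[50,95]),4) if len(w) else'',"in tool mean",np.round(L[m].mean(0),4))
    m=ok&(abs(L[:,2]-.242)<.007)&(b[:,2]>.183);w=L[m]
    if len(w)>5:print("tips tool x",np.round(np.percentile(w[:,0],[3,97]),4),"y",np.round(np.percentile(w[:,1],[3,97]),4),"z",np.percentile(w[:,2],98))
cv2.imwrite("pics/side4.png",cv2.resize(p[110:260,220:420],None,fx=4,fy=4,interpolation=2))
goal((.6435,.1144,.411),-10.7)
E
```

```text
wrist card 221 [648.4 139.4] [38.1  2.1] 79.4 [0.1762 0.1774] in tool mean [0.0264 0.0006 0.2758]
tips tool x [-0.001   0.0197] y [-0.0169  0.0182] z 0.2467152445378962
side card 55 [642.8 115.1] [86.5  3.7] 79.1 [0.1745 0.1811] in tool mean [-0.0059 -0.0005  0.2791]
tips tool x [-0.0197  0.018 ] y [-0.0181  0.0167] z 0.24346280095999295
t 10.35 pos [0.643  0.1152 0.4522] shift [-0.0007  0.0007  0.0412] turn [-0.002 -0.002  0.001]
```

View pics/side4.png

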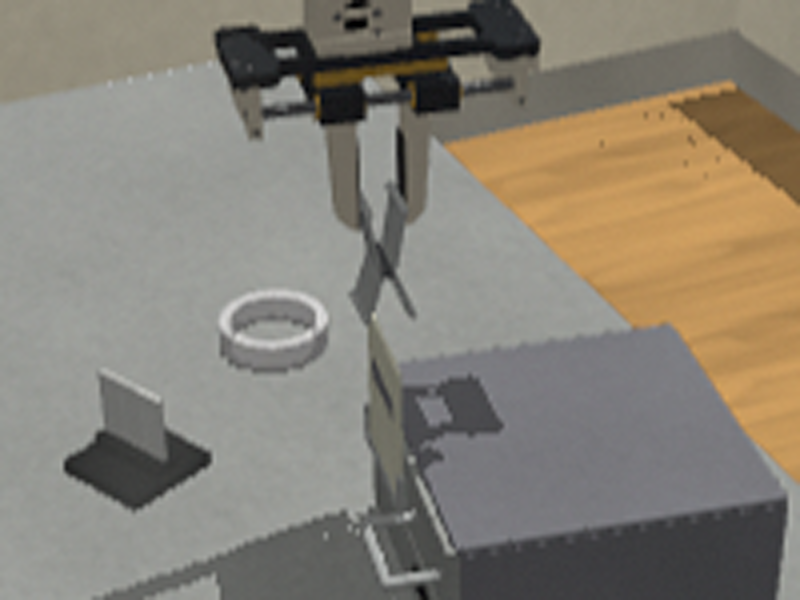

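The side view shows the open jaws at (385,310) directly above the card edge at (375,325). The card is within 1 mm of the tool's centre plane in both views. Lowering slowly.

Request:
carry_out(
  targets=[
    {"hand":0,"x":0,"y":0,"z":0.006,"ax":0,"ay":0,"az":0},
    {"hand":0,"x":0,"y":0,"z":0.014,"ax":0,"ay":0,"az":0},
    {"hand":0,"x":0,"y":0,"z":0.022,"ax":0,"ay":0,"az":0},
    {"hand":0,"x":0,"y":0,"z":0.03,"ax":0,"ay":0,"az":0},
    {"hand":0,"x":0,"y":0,"z":0.036,"ax":0,"ay":0,"az":0},
    {"hand":0,"x":0,"y":0,"z":0.041,"ax":0,"ay":0,"az":0},
    {"hand":0,"x":0,"y":0,"z":0.041,"ax":0,"ay":0,"az":0},
    {"hand":0,"x":0,"y":0,"z":0.041,"ax":0,"ay":0,"az":0},
  ],
)

```text
t: 11.35
tool_pos: [0.6433, 0.1145, 0.4116]
orientation: [-2.418, -2.003, -0.001]
force: [0.1, 0.3, -0.4]
opening: 0.0276
gripper_force: 30.0
```

```bash
python3 - <<'E'
from h import *
s=read_state();T=s["tool_pos"];Rt=R.from_rotvec(s["orientation"]).as_matrix()
print(s["t"],T,s["force"],s["opening"],s["gripper_force"])
c=camera_params("wrist");p,d=read_camera("wrist");b=cloud(d,c).reshape(-1,3);L=(b-T)@Rt
m=(abs(L[:,0])<.06)&(abs(L[:,1])<.03)&(L[:,2]>.225)&(L[:,2]<.25)
o=abs(L[:,0])>.023;w=L[m&o];print("card tool y",len(w),np.round(np.percentile(w[:,1],[3,50,97]),4),"z",np.percentile(w[:,2],[3,50]))
w=L[m&~o&(abs(L[:,1])>.008)];print("jaws y",np.round(np.percentile(w[:,1],[3,97]),4),"zmax",np.percentile(w[:,2],98))
p,d=read_camera("side");cv2.imwrite("pics/side5.png",cv2.resize(p[150:240,260:380],None,fx=6,fy=6,interpolation=2))
E
```

```text
11.35 [0.64332138 0.1144709  0.41155855] [ 0.07549362  0.34386499 -0.43440228] 0.02761905307585583 29.999272227287292
card tool y 245 [-0.0005  0.0007  0.0019] z [0.23419148 0.2352886 ]
jaws y [-0.0168  0.0179] zmax 0.24638576707533266
```

View pics/side5.png

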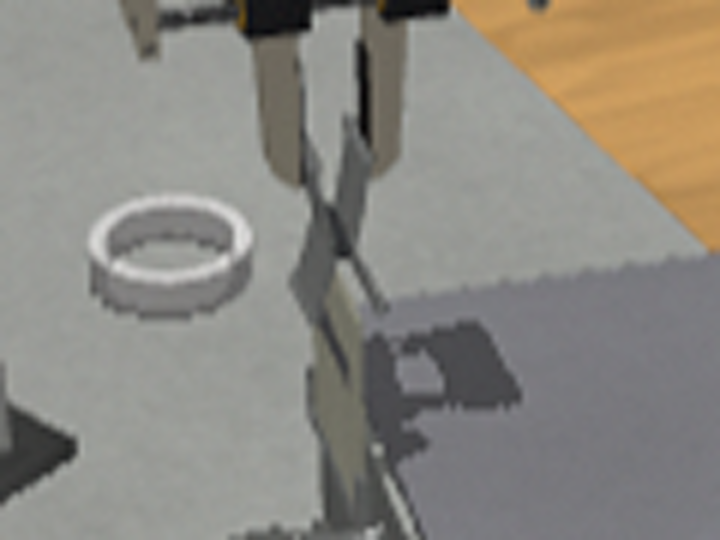

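The jaws straddle the card at (330,290), centred to about 1 mm, with the tips 11 mm below its edge and no contact force. Handing in.

```bash
python3 -c "
from plant import robot
print(robot.close_job())"
```

```text
the job is handed in; nothing more can be done
None
```

The job is handed in, with no verdict returned yet: the drawer was pushed to its stop, and the clip is held wide open (30 N grip) astride the middle of the card, jaw tips about 11 mm below the edge and no contact force showing.

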